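Nip a shoe last in the bench jig and lock it with the thumb wedge

TASK

Clamp the wooden shoe last in the plywood jig: first slide the steel bar by its black knob so that its heel pad pushes the last up until the toe sits snug against the toe stop, then slide the red thumb wedge along its ramp towards the toe stop until you feel it jam hard against the bar, so that the bar stays locked. Push firmly but do not force anything, let go of everything, and leave the other things on the bench where they are.

Things in the scene. Friction and masses are not known exactly. Their poses are not given: they have to be found in the camera images.
- jig: Plywood board 165 x 650 x 15 mm, fixed on the bench. Origin on the bench under the bar's centre line; its y axis runs along the bar towards the toe stop, x across, z up; the board's top is at z = 15. Two low fences (14 mm high, inner faces at x = -51 and 51, y 130 to 250) guide the last. Two dark keeper straps, 16 mm wide, top at z = 49, cross the bar at y = -116 (x -75 to 31) and y = -285 (x -26 to 26).
- toe_stop (a point): Middle of the toe stop's soft cork face, at board level: a dark wooden block 75 wide, 35 mm high; its face is the plane y = 270 of the jig. The last is snug when the push on the bar has risen to about 12 N.
- ramp (a point): Middle of the top of the aluminium ramp block beside the bar (-x side): x -76 to about -30, y -270 to -90 in the jig's frame, top at z = 40. Its face towards the bar is the ramp the wedge slides on.
- bar: Steel bar 25 mm wide that slides along the jig's y under the keepers, against about 3 N of friction; travel 115 mm, at the start 0 to 30 mm from its back end, well short of the last. A soft cork-faced heel pad, 52 wide and 45 mm high, stands on its front end. Origin on the board (z = 15 in the jig's frame) under the middle of the pad's front face; axes as the jig's.
- knob (a point): Upright black round knob on the bar, 20 mm in diameter, standing 35 mm behind the heel pad's front face; it rises to 91 mm above the bench. The point is on its axis, 75 mm above the bench. Push it towards the toe stop (from behind) or pinch it from above.
- last: Wooden shoe last (foot form), 240 long, up to 82 wide, 72 mm high, 0.3 to 0.6 kg, loose, sole down on the board, toe towards the toe stop and 8 to 25 mm short of it. Origin in the middle of the sole; its y axis runs to the toe, z up. It slides with 2 to 5 N; more than 30 N through the bar would dent it.
- toe (a point): Point at the tip of the last's toe, at sole level. Seated: its y in the jig's frame is 270 mm.
- heel (a point): Point at the back of the last's heel, 24 mm above the sole. Nipped: it lies in the plane of the heel pad's front face (y = 0 in the bar's frame).
- wedge: Red captive thumb wedge, 90 long, 10 to 23 mm thick, between ramp and bar. It slides 55 mm along the jig's direction (sin 8 deg, cos 8 deg, 0), towards the toe stop and slowly in towards the bar; it starts 0 to 10 mm from its back end. Sliding it takes 5 to 6 N and it stays where it is left. Origin on its inner face at mid-length, on the board; axes as the jig's.
- strip (a point): Front end of the brass wear strip on the bar's side, which the wedge jams on. Where they meet, 18 to 40 mm from the wedge's back end, cannot be seen: the strip's wear differs. From there the push needed rises by about 6 N for each mm. A push of 14 to 18 N jams it properly, and it then holds when released; a push above 26 N bruises the bar.
- tab (a point): Upright red thumb tab on the wedge's back end, 18 (jig x) by 12 (jig y) mm, rising to 91 mm above the bench. The point is on its vertical middle line, 75 mm above the bench. Push it from behind or pinch it from above.
- tin: Small round blue tin, 44 mm wide, 22 mm high, standing on the jig board beside the bar, at its +x side. Leave alone. Origin under its middle.
- spacer: Brass spacer block 22 x 45 x 14 mm on the jig board beside the bar, at its +x side. Leave alone. Origin under its middle.
- last2: Second wooden last, 240 mm long, lying on the bench on the far right. Leave alone.
- hammer: Hammer lying beyond the jig. Leave alone.
- jar: Amber glass jar, 60 mm wide, 70 mm high, on the left of the bench. Leave alone.
- awl: Awl lying on the bench on the robot's left. Leave alone.
- cup: Blue mug, 72 mm wide, 85 mm high, on the far left of the bench. Leave alone.
Mind the look-alikes: they are no part of the job. What is shaped like the last but purple or yellow is not meant.

How it is judged:
By the outcome, as a careful person would: the job done as asked, in the order asked, and still so for the second after the job is handed in, with the robot touching nothing.
It also fails if it takes over 48 s, if anything falls off the work surface, if the arm or the gripper's body presses on something with over 40 N, if the wrist force passes 120 N, or if a joint passes its speed limit or range.

ROBOT

A 6-joint arm with a two-finger parallel gripper is mounted at the origin on the work surface. World frame = base frame: x ahead of the robot, y to its left, z up, the work surface at z = 0. Lengths are in m, angles in degrees, forces in N, time in s.
With the tool pointing down it reaches from about 0.375 to 0.9 m from the base axis. Payload 3.1 kg.
Tool frame: the origin (TCP) lies at the very end of the fingers, on their centre line; the grasp point (between the pads) lies bot.grip_point_offset behind it (bot.grip_point_offset is the distance from the TCP to the grasp point, in m); z points along the fingers, y is the line along which they close (so a half turn about z gives the same grasp; the last joint's range is limited). The gripper opens to 87 mm and grips with 3 to 60 N. Pads are 19 mm wide; open, the fingers measure 117 mm over their backs; the gripper's body (75 mm by 190 mm) begins 51 mm behind the grasp point.
Start: joints at [-87.004, 30.224, 82.088, -0, 67.689, -10.227], TCP at [0.143, -0.608, 0.223] pointing down, gripper open.
Joint ranges: [-176.69, 176.69], [-43.24, 126.21], [12.49, 139.97], [-82, 262], [0, 151.66], [-163.58, 163.58]. Speed limits (degrees/s): [159.86, 159.86, 180, 180, 180, 180].

INTERFACE

Orientations are given as a 3x3 rotation matrix whose columns are the frame's x, y, z axes.
In Python, from rig import bot, viewer, ticket gives the robot as it stands.
- The arm moves only by the tool servo_tool, never from a script. Its argument "targets" is a list of rows, each an object with "offset": the shift along the tool's x, y, z in m, a list of three; "dr": the turn, a rotation vector about the tool's x, y, z in degrees, a list of three. In form: [{"offset": [x, y, z], "dr": [ax, ay, az]}, ...]. A call has 1 to 20 rows; each row is the pose to reach, as a shift and turn from the pose commanded when the call began, along the tool's axes at that moment; what a row does not reach only later rows make up. A row lasts 1/12 s, in which the tool goes at most 41.7 mm and 7.16 degrees, less where a joint would pass 70% of its speed; a pose out of reach is approached as far as the arm can. A call with a gripper value outside its range is refused whole. "gripper" is the gripper command: -1 is fully open, 1 is shut, values between are in proportion, set as the call begins (left out, the last holds). The fingers move at their own pace and stop on an object; the grip force is fixed at half the most. Time passes only in rows, so rows that repeat a pose let the fingers close. It gives the time, the measured TCP pose, the force, the opening and the grip force at its end, in the units of the state.
- bot.read_state(): the state, without advancing time (a new reading comes with each control period).
- viewer.capture(name): name is "side" or "top"; returns a dict with "color" (480x640x3 uint8, red, green, blue), "camera_matrix" (3x3 intrinsics, pixels), "R" (3x3) and "t" (3): a world point X has camera coordinates R X + t. Camera axes: x right, y down, z forward; pixel columns grow to the right and rows downward; lengths in m; the calibration is good to about 2 mm. A picture is of the moment at which its call begins. There is no depth.
- ticket.hand_in(): hands the job in; it is judged then, once.
The state is a dict: "time_s": time; "joint_positions": joint angles; "qvel": joint speeds; "tau": joint torques, N m; "position": TCP position; "tcp_rot": TCP orientation; "force": force on the tool from outside, world axes, zero at the start; "moment": the same for the moment, N m; "opening": opening from 0.0 (shut) to 1.0 (fully open); "grasp_force": force on a finger pad.
Only numpy, scipy, OpenCV 4.12 (cv2) and the standard library are available. Lean on these libraries where they do the work, as an engineer would, in place of code of your own. Each camera call takes 0.05 s, during which the arm holds its last target. There are 200 camera calls.

## Working session

There is one attempt and no reset: what is moved stays moved. The work goes in short steps, Python scripts to look and compute and a tool call to move; the robot and the scene stay as the last step left them, time stands still between calls to the robot, and variables do not carry over. Pictures are saved under pics/ and viewed, at most 10 in all, crops included, and the job is handed in when it is done.

Besides the shell and the picture viewer there is one more tool, called after "Emit:" as name(argument=value, ...) on one line, values as JSON. servo_tool: Moves the arm, as the interface text tells. Its arguments: {"type":"object","properties":{"targets":{"type":"array"},"gripper":{"type":"number"}},"required":["targets"]}

```bash
mkdir -p pics
python3 - <<'E'
from rig import bot,viewer
import cv2,numpy as np
np.set_printoptions(precision=4,suppress=True)
for n in("top","side"):
    c=viewer.capture(n); cv2.imwrite(f"pics/{n}0.png",c["color"][:,:,::-1]); np.savez(f"{n}0.npz",**c)
    print(n,c["camera_matrix"].tolist(),(-c["R"].T@c["t"]),c["R"].tolist())
s=bot.read_state(); print(s["time_s"],s["position"],s["tcp_rot"],s["force"],bot.grip_point_offset)
E
```

```text
top [[607.855062987425, 0.0, 315.5824248367894], [0.0, 607.855062987425, 238.44793088263876], [0.0, 0.0, 1.0]] [ 0.3181 -0.0066  1.7465] [[-0.020056730481089576, -0.9997934348059457, -0.0032886595047141903], [-0.993866877495913, 0.020295405385091458, -0.10870476685398256], [0.10874905691054447, 0.0010882275422975183, -0.994068638667312]]
side [[608.5542088324794, 0.0, 318.0466612994144], [0.0, 608.5542088324794, 234.00538672820485], [0.0, 0.0, 1.0]] [0.1254 1.2741 1.3154] [[-0.9594304427312961, -0.28141617869550134, -0.0172673080950909], [-0.17876557411728905, 0.6545378241178996, -0.7345904343983258], [0.21802773922357946, -0.7017016254558819, -0.6782910391282106]]
0.1 [ 0.143  -0.6078  0.2217] [[ 0.9735  0.2287 -0.0001]
 [ 0.2287 -0.9735  0.002 ]
 [ 0.0003 -0.0019 -1.    ]] [-0.06   -0.1792  0.7719] 0.0187
```

View pics/top0.png

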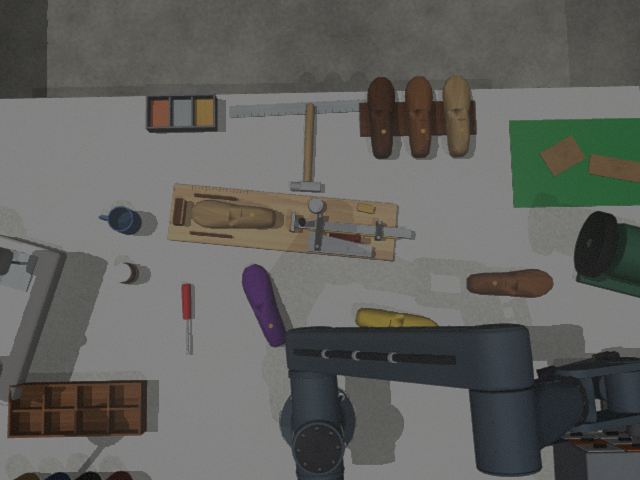

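View pics/side0.png

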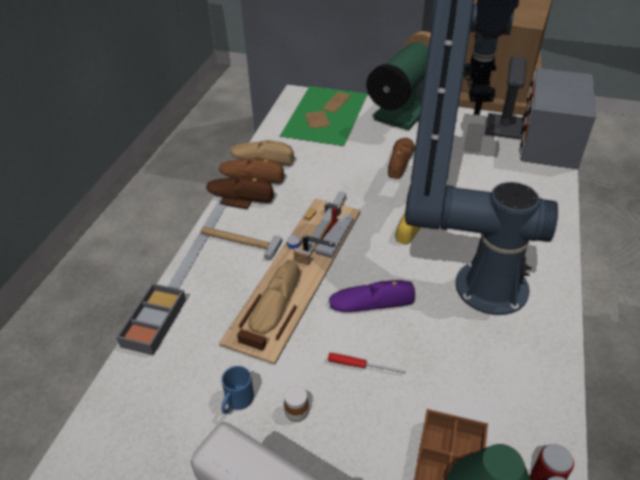

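The top view shows the jig with corners near (175,184), (398,205), (394,261) and (168,240). Its toe stop is at the left end, (180,212), and the tan last is at (233,214). The purple last (263,305), the yellow one (395,318), and the brown and tan ones on the rack (380–457,117) or lying at (510,283) are look-alikes or not meant, because only the tan one at (233,214) lies between the jig's fences. An enlarged crop should confirm this.

```bash
cat > h.py <<'E'
import numpy as np,cv2
def load(n): return dict(np.load(n))
def ray(c,uv,z):
    uv=np.atleast_2d(np.array(uv,float)); K,R,t=c["camera_matrix"],c["R"],c["t"]
    o=-R.T@t; d=np.c_[uv,np.ones(len(uv))]@np.linalg.inv(K).T@R
    return o+d*((z-o[2])/d[:,2])[:,None]
def proj(c,X):
    p=(np.atleast_2d(X)@c["R"].T+c["t"])@c["camera_matrix"].T; return p[:,:2]/p[:,2:]
E
python3 - <<'E'
from h import *
np.set_printoptions(precision=4,suppress=True)
t=load("top0.npz"); s=load("side0.npz")
a=cv2.resize(t["color"][178:268,160:420],None,fx=3,fy=3,interpolation=cv2.INTER_CUBIC)
b=cv2.resize(s["color"][185:275,240:370],None,fx=3.5,fy=3.5,interpolation=cv2.INTER_CUBIC)
im=np.zeros((a.shape[0]+b.shape[0],780,3),np.uint8); im[:a.shape[0],:a.shape[1]]=a; im[a.shape[0]:,:b.shape[1]]=b
cv2.imwrite("pics/crop.png",im[:,:,::-1])
for n,c,box in(("top",t,(160,178,420,268)),("side",s,(215,185,370,365))):
    x0,y0,x1,y1=box; hsv=cv2.cvtColor(c["color"][y0:y1,x0:x1],cv2.COLOR_RGB2HSV)
    m=((hsv[...,0]>8)&(hsv[...,0]<24)&(hsv[...,1]>75)&(hsv[...,2]>60)).astype(np.uint8)
    m=cv2.morphologyEx(m,cv2.MORPH_OPEN,np.ones((3,3)))
    cs,_=cv2.findContours(m,cv2.RETR_EXTERNAL,cv2.CHAIN_APPROX_NONE)
    pts=np.vstack([q for q in cs if cv2.contourArea(q)>100])[:,0]+[x0,y0]
    w=ray(c,pts,.015); r=cv2.minAreaRect((w[:,:2]*1000).astype(np.float32)); print(n,r)
    red=((hsv[...,0]<6)|(hsv[...,0]>172))&(hsv[...,1]>130)&(hsv[...,2]>50)
    k,l,st,ce=cv2.connectedComponentsWithStats(red.astype(np.uint8)); print([(q.tolist(),(e+[x0,y0]).round(1)) for q,e in zip(st[1:],ce[1:]) if q[4]>8])
E
```

```text
top ((558.3524169921875, 90.16439819335938), (644.9841918945312, 161.33969116210938), 83.44498443603516)
[]
side ((641.4696044921875, 61.646728515625), (359.97332763671875, 764.4404296875), 23.453807830810547)
[([112, 23, 10, 23, 71], array([333.2, 217.6])), ([114, 169, 37, 11, 260], array([345.8, 359.6]))]
```

View pics/crop.png

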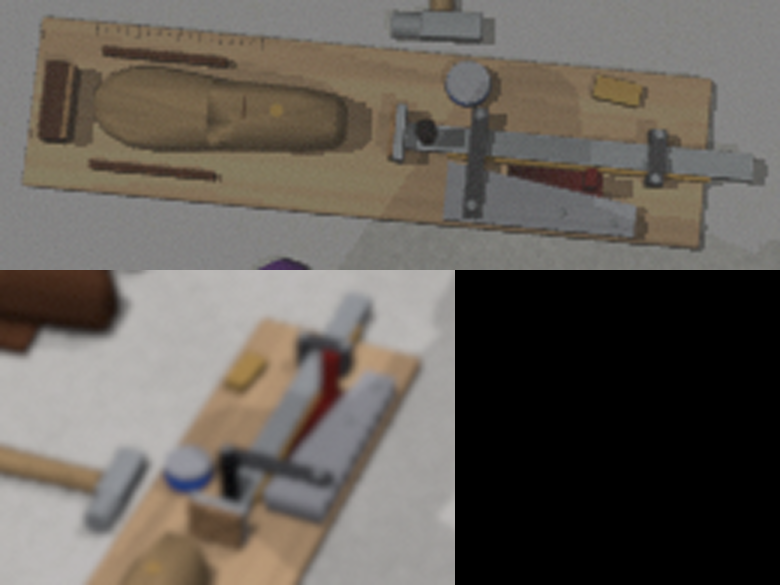

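The crop confirms the last: tan, between the fences, with its toe towards the dark stop at crop (58,100). The black knob top is at crop (424,130), i.e. top pixel (301.5,221). The red wedge spans crop x 508–600, with its tab at about (597,180), i.e. pixel (359,238). In the side view the tab top is near (335,210) and the knob top near (306,243). The tin is at crop (467,82) and the spacer at (619,90).

```bash
cat >> h.py <<'E'
th=np.radians(83.445); Y=np.array([np.cos(th),np.sin(th),0]); X=np.array([Y[1],-Y[0],0]); O=np.array([.5584,.0902,0])
def J(p): q=np.atleast_2d(p)-O; return np.c_[q@X,q@Y,q[:,2]]*1000
E
python3 - <<'E'
from h import *
np.set_printoptions(precision=4,suppress=True)
t=load("top0.npz"); s=load("side0.npz")
tp=lambda x,y:(160+x/3-.33,178+y/3-.33)
for n,uv,z in(("stopface",tp(76,102),.03),("keep116",tp(477,118),.049),("keep285",tp(656,157),.049),("padtop",tp(397,133),.06),("knob",tp(424,129),.091),("tab",tp(597,180),.091),("wedgefront",tp(508,172),.04),("bar end",tp(755,168),.03)):
    w=ray(t,uv,z); print(n,w,J(w))
for n,uv,z in(("sknob",(240+230/3.5,185+(455-270)/3.5),.091),("stab",(240+330/3.5,185+(354-270)/3.5),.091)):
    w=ray(s,uv,z); print(n,w,J(w))
# dark/red blobs
hsv=cv2.cvtColor(t["color"],cv2.COLOR_RGB2HSV); 
m=np.zeros(hsv.shape[:2],np.uint8); m[228:250,320:370]=1
red=(((hsv[...,0]<7)|(hsv[...,0]>170))&(hsv[...,1]>110)&(m>0)); v,u=np.nonzero(red); print(u.min(),u.max(),[(k,v[u==k].min(),v[u==k].max()) for k in np.unique(u)])
m[:]=0; m[212:232,294:312]=1; k=(hsv[...,2]<40)&(m>0); v,u=np.nonzero(k); print(u.mean(),v.mean(),u.min(),u.max(),v.min(),v.max())
E
```

```text
stopface [[0.5905 0.3666 0.03  ]] [[  0.2847 278.3015  30.    ]]
keep116 [[ 0.5645 -0.0147  0.049 ]] [[  18.006  -103.4901   49.    ]]
keep285 [[ 0.5241 -0.1817  0.049 ]] [[  -3.0254 -274.0211   49.    ]]
padtop [[0.5503 0.0603 0.06  ]] [[ -4.6578 -30.6167  60.    ]]
knob [[0.5492 0.0343 0.091 ]] [[ -2.7571 -56.5947  91.    ]]
tab [[ 0.499  -0.1228  0.091 ]] [[ -34.7232 -218.4363   91.    ]]
wedgefront [[ 0.5138 -0.0428  0.04  ]] [[ -29.092  -137.2635   40.    ]]
bar end [[ 0.514 -0.277  0.03 ]] [[  -2.1795 -369.9048   30.    ]]
sknob [[0.5493 0.0331 0.091 ]] [[ -2.5037 -57.7624  91.    ]]
stab [[ 0.5025 -0.1155  0.091 ]] [[ -32.0257 -210.773    91.    ]]
344 358 [(np.int64(344), np.int64(236), np.int64(237)), (np.int64(345), np.int64(238), np.int64(238)), (np.int64(347), np.int64(235), np.int64(239)), (np.int64(348), np.int64(237), np.int64(239)), (np.int64(349), np.int64(236), np.int64(238)), (np.int64(350), np.int64(237), np.int64(240)), (np.int64(351), np.int64(235), np.int64(240)), (np.int64(352), np.int64(236), np.int64(240)), (np.int64(353), np.int64(236), np.int64(240)), (np.int64(354), np.int64(236), np.int64(236)), (np.int64(355), np.int64(235), np.int64(239)), (np.int64(356), np.int64(234), np.int64(239)), (np.int64(357), np.int64(234), np.int64(239)), (np.int64(358), np.int64(235), np.int64(239))]
302.6666666666667 223.16666666666666 302 304 221 225
```

Both views agree: knob axis at about (0.549, 0.034) and tab at about (0.500, -0.119). I'll push the knob from behind with closed fingers.

Emit:
servo_tool(targets=[{"offset":[0.13,-0.12,0],"dr":[0,0,19.8]},{"offset":[0.26,-0.245,0],"dr":[0,0,19.8]},{"offset":[0.53,-0.496,0],"dr":[0,0,19.8]},{"offset":[0.53,-0.496,0],"dr":[0,0,19.8]},{"offset":[0.53,-0.496,0],"dr":[0,0,19.8]},{"offset":[0.53,-0.496,0],"dr":[0,0,19.8]},{"offset":[0.53,-0.496,0],"dr":[0,0,19.8]},{"offset":[0.53,-0.496,0],"dr":[0,0,19.8]},{"offset":[0.53,-0.496,0],"dr":[0,0,19.8]},{"offset":[0.53,-0.496,0],"dr":[0,0,19.8]},{"offset":[0.53,-0.496,0],"dr":[0,0,19.8]},{"offset":[0.53,-0.496,0],"dr":[0,0,19.8]},{"offset":[0.53,-0.496,0],"dr":[0,0,19.8]},{"offset":[0.53,-0.496,0],"dr":[0,0,19.8]},{"offset":[0.53,-0.496,0],"dr":[0,0,19.8]},{"offset":[0.53,-0.496,0],"dr":[0,0,19.8]},{"offset":[0.53,-0.496,0],"dr":[0,0,19.8]},{"offset":[0.53,-0.496,0.05],"dr":[0,0,19.8]},{"offset":[0.53,-0.496,0.08],"dr":[0,0,19.8]},{"offset":[0.53,-0.496,0.08],"dr":[0,0,19.8]}], gripper=1)

```text
time_s: 1.77
position: [0.5402, -0.0016, 0.1349]
tcp_rot: [[0.994, -0.112, -0.017], [-0.112, -0.994, 0.004], [-0.017, -0.002, -1.0]]
force: [-1.6, 0.9, -1.0]
opening: 0.006
grasp_force: 0.0
```

Emit:
servo_tool(targets=[{"offset":[0.003,0.002,0.03],"dr":[0,0,0]},{"offset":[0.003,0.002,0.06],"dr":[0,0,0]},{"offset":[0.003,0.002,0.077],"dr":[0,0,0]},{"offset":[0.003,0.002,0.077],"dr":[0,0,0]},{"offset":[0.003,0.002,0.077],"dr":[0,0,0]},{"offset":[0.003,0.002,0.077],"dr":[0,0,0]}])

```text
time_s: 2.27
position: [0.5494, -0.0074, 0.0675]
tcp_rot: [[0.993, -0.115, 0.003], [-0.115, -0.993, -0.001], [0.003, 0.0, -1.0]]
force: [0.0, 0.2, 0.5]
opening: 0.006
grasp_force: 0.0
```

Run:
```python
from rig import bot,viewer
import cv2
c=viewer.capture("side"); cv2.imwrite("pics/s1.png",cv2.resize(c["color"][170:290,230:390],None,fx=5,fy=5,interpolation=cv2.INTER_CUBIC)[:,:,::-1])
s=bot.read_state(); print(s["position"],s["force"],s["tcp_rot"])
```

```text
[ 0.5496118  -0.00729782  0.06769859] [ 0.52646356 -0.60523269  0.40219729] [[ 9.93350545e-01 -1.15071342e-01  3.64438807e-03]
 [-1.15069072e-01 -9.93357148e-01 -8.27311408e-04]
 [ 3.71537877e-03  4.02453885e-04 -9.99993017e-01]]
```

View pics/s1.png

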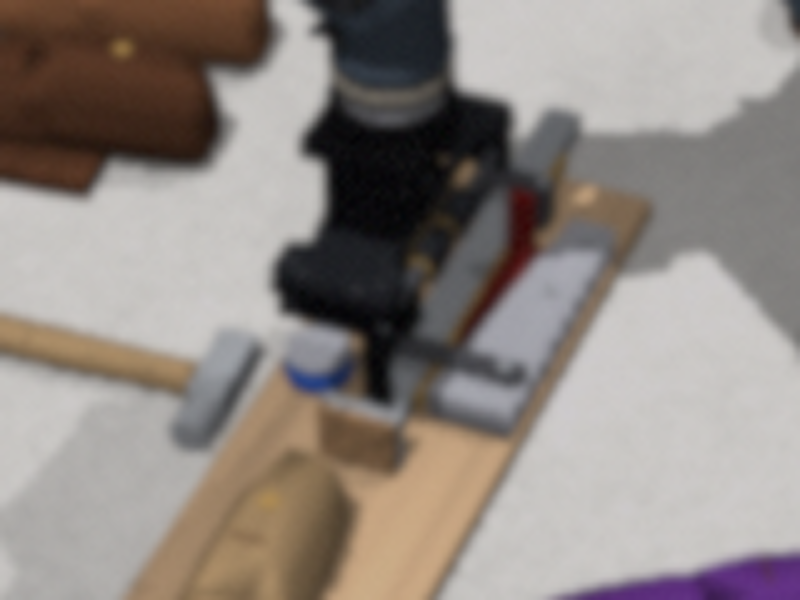

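The fingers stand behind the knob, over the bar, clear of the tin and keepers; the knob is at crop (380,360). Now I push slowly.

Emit:
servo_tool(targets=[{"offset":[-0.005,-0.003,0.003],"dr":[0,0,0]},{"offset":[-0.005,-0.006,0.003],"dr":[0,0,0]},{"offset":[-0.005,-0.009,0.003],"dr":[0,0,0]},{"offset":[-0.005,-0.012,0.003],"dr":[0,0,0]},{"offset":[-0.005,-0.014,0.003],"dr":[0,0,0]},{"offset":[-0.005,-0.016,0.003],"dr":[0,0,0]},{"offset":[-0.005,-0.018,0.003],"dr":[0,0,0]},{"offset":[-0.005,-0.02,0.003],"dr":[0,0,0]},{"offset":[-0.005,-0.022,0.003],"dr":[0,0,0]},{"offset":[-0.005,-0.024,0.003],"dr":[0,0,0]},{"offset":[-0.005,-0.026,0.003],"dr":[0,0,0]}])

```text
time_s: 3.23
position: [0.5463, 0.0194, 0.0625]
tcp_rot: [[0.993, -0.114, -0.0], [-0.114, -0.993, -0.001], [-0.0, 0.001, -1.0]]
force: [0.4, -3.2, -0.2]
opening: 0.008
grasp_force: 1.5
```

Emit:
servo_tool(targets=[{"offset":[0,-0.002,0],"dr":[0,0,0]},{"offset":[0,-0.004,0],"dr":[0,0,0]},{"offset":[0,-0.006,0],"dr":[0,0,0]},{"offset":[0,-0.008,0],"dr":[0,0,0]},{"offset":[0,-0.01,0],"dr":[0,0,0]},{"offset":[0,-0.012,0],"dr":[0,0,0]},{"offset":[0,-0.014,0],"dr":[0,0,0]},{"offset":[0,-0.016,0],"dr":[0,0,0]},{"offset":[0,-0.018,0],"dr":[0,0,0]},{"offset":[0,-0.02,0],"dr":[0,0,0]},{"offset":[0,-0.022,0],"dr":[0,0,0]},{"offset":[0,-0.024,0],"dr":[0,0,0]},{"offset":[0,-0.026,0],"dr":[0,0,0]},{"offset":[0,-0.028,0],"dr":[0,0,0]},{"offset":[0,-0.03,0],"dr":[0,0,0]},{"offset":[0,-0.032,0],"dr":[0,0,0]},{"offset":[0,-0.034,0],"dr":[0,0,0]},{"offset":[0,-0.036,0],"dr":[0,0,0]}])

```text
time_s: 4.73
position: [0.5504, 0.0557, 0.0625]
tcp_rot: [[0.993, -0.115, -0.0], [-0.115, -0.993, 0.0], [-0.0, -0.0, -1.0]]
force: [0.1, -3.2, -1.6]
opening: 0.007
grasp_force: 1.4
```

Run:
```python
from rig import bot,viewer
import cv2
c=viewer.capture("top"); cv2.imwrite("pics/t2.png",cv2.resize(c["color"][175:270,160:360],None,fx=4,fy=4,interpolation=cv2.INTER_CUBIC)[:,:,::-1])
s=bot.read_state(); print(s["position"],s["force"])
```

```text
[0.55041178 0.05616816 0.06256267] [ 0.08956681 -0.82684189 -0.08243862]
```

View pics/t2.png

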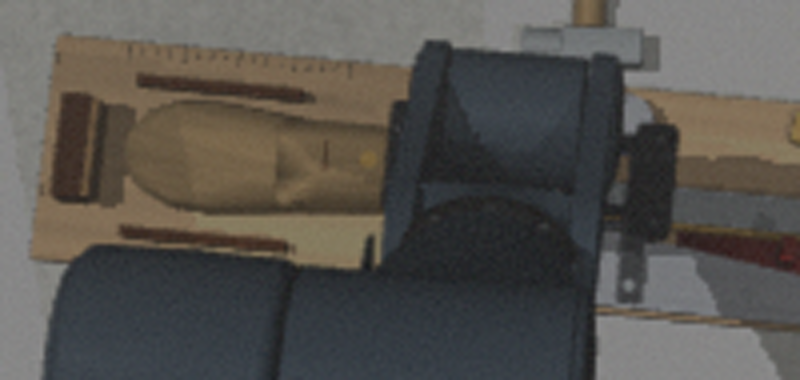

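The last is still unmoved: its toe at crop (128,150) is short of the stop face at (98,150), and only bar friction shows in the force. I go on in smaller steps.

Emit:
servo_tool(targets=[{"offset":[0,-0.0015,0],"dr":[0,0,0]},{"offset":[0,-0.003,0],"dr":[0,0,0]},{"offset":[0,-0.0045,0],"dr":[0,0,0]},{"offset":[0,-0.006,0],"dr":[0,0,0]},{"offset":[0,-0.0075,0],"dr":[0,0,0]},{"offset":[0,-0.009,0],"dr":[0,0,0]},{"offset":[0,-0.01,0],"dr":[0,0,0]}])

```text
time_s: 5.37
position: [0.5514, 0.0648, 0.0626]
tcp_rot: [[0.993, -0.114, -0.0], [-0.114, -0.993, -0.001], [-0.0, 0.001, -1.0]]
force: [-0.3, -5.2, -0.7]
opening: 0.006
grasp_force: 2.8
```

Emit:
servo_tool(targets=[{"offset":[0,-0.001,0],"dr":[0,0,0]},{"offset":[0,-0.002,0],"dr":[0,0,0]},{"offset":[0,-0.003,0],"dr":[0,0,0]},{"offset":[0,-0.004,0],"dr":[0,0,0]},{"offset":[0,-0.005,0],"dr":[0,0,0]}])

```text
time_s: 5.78
position: [0.552, 0.0697, 0.0626]
tcp_rot: [[0.993, -0.114, -0.0], [-0.114, -0.993, -0.001], [-0.0, 0.001, -1.0]]
force: [-0.7, -5.4, -0.2]
opening: 0.005
grasp_force: 2.8
```

Emit:
servo_tool(targets=[{"offset":[0,-0.001,0],"dr":[0,0,0]},{"offset":[0,-0.002,0],"dr":[0,0,0]},{"offset":[0,-0.003,0],"dr":[0,0,0]},{"offset":[0,-0.004,0],"dr":[0,0,0]}])

```text
time_s: 6.12
position: [0.5524, 0.0736, 0.0625]
tcp_rot: [[0.993, -0.114, -0.0], [-0.114, -0.993, -0.001], [-0.0, 0.001, -1.0]]
force: [0.2, -5.3, -0.5]
opening: 0.005
grasp_force: 2.8
```

Run:
```python
from rig import bot,viewer
import cv2
c=viewer.capture("top"); cv2.imwrite("pics/t3.png",cv2.resize(c["color"][175:245,160:290],None,fx=5,fy=5,interpolation=cv2.INTER_CUBIC)[:,:,::-1])
s=bot.read_state(); print(s["position"],s["force"])
```

```text
[0.55249127 0.07389985 0.06255433] [-0.65342202 -5.06390013 -1.02238259]
```

View pics/t3.png

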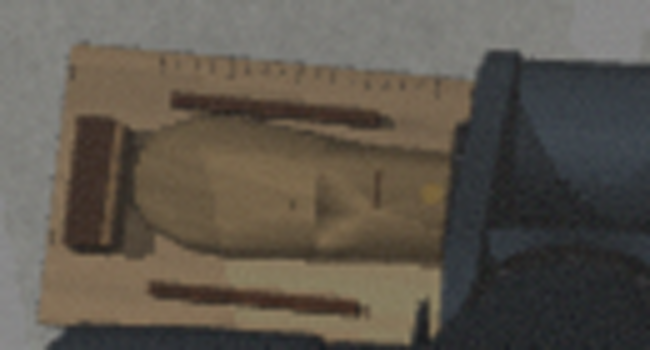

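The last has slid about 12 mm straight; toe at crop (135,180), with the stop face at about (127,180), so only a few mm remain.

Emit:
servo_tool(targets=[{"offset":[0,-0.0007,0],"dr":[0,0,0]},{"offset":[0,-0.0014,0],"dr":[0,0,0]},{"offset":[0,-0.002,0],"dr":[0,0,0]}])

```text
time_s: 6.42
position: [0.5527, 0.0756, 0.0626]
tcp_rot: [[0.993, -0.114, -0.0], [-0.114, -0.993, -0.001], [-0.0, 0.001, -1.0]]
force: [0.3, -5.6, 0.1]
opening: 0.005
grasp_force: 2.8
```

Emit:
servo_tool(targets=[{"offset":[0,-0.0007,0],"dr":[0,0,0]},{"offset":[0,-0.0014,0],"dr":[0,0,0]},{"offset":[0,-0.002,0],"dr":[0,0,0]}])

```text
time_s: 6.67
position: [0.5529, 0.0769, 0.0625]
tcp_rot: [[0.994, -0.113, -0.001], [-0.113, -0.994, -0.002], [-0.0, 0.003, -1.0]]
force: [-1.7, -10.6, 0.4]
opening: 0.008
grasp_force: 4.9
```

Emit:
servo_tool(targets=[{"offset":[0,-0.0004,0],"dr":[0,0,0]},{"offset":[0,-0.0004,0],"dr":[0,0,0]}])

```text
time_s: 6.83
position: [0.5528, 0.0769, 0.0625]
tcp_rot: [[0.994, -0.113, -0.001], [-0.113, -0.994, -0.003], [-0.0, 0.003, -1.0]]
force: [-0.7, -9.1, -0.8]
opening: 0.006
grasp_force: 4.7
```

Emit:
servo_tool(targets=[{"offset":[0,-0.0005,0],"dr":[0,0,0]},{"offset":[0,-0.001,0],"dr":[0,0,0]},{"offset":[0,-0.001,0],"dr":[0,0,0]}])

```text
time_s: 7.08
position: [0.5529, 0.077, 0.0625]
tcp_rot: [[0.994, -0.113, -0.001], [-0.113, -0.994, -0.004], [-0.001, 0.004, -1.0]]
force: [-1.7, -12.8, -0.2]
opening: 0.006
grasp_force: 6.2
```

Emit:
servo_tool(targets=[{"offset":[0,-0.0004,0],"dr":[0,0,0]},{"offset":[0,-0.0007,0],"dr":[0,0,0]},{"offset":[0,-0.0007,0],"dr":[0,0,0]}])

```text
time_s: 7.33
position: [0.5528, 0.0771, 0.0625]
tcp_rot: [[0.994, -0.113, -0.002], [-0.113, -0.994, -0.005], [-0.001, 0.005, -1.0]]
force: [-1.9, -14.7, -0.1]
opening: 0.004
grasp_force: 7.3
```

Snug at about 15 N. I back off, lift and go behind the tab.

Emit:
servo_tool(targets=[{"offset":[0,0.003,0],"dr":[0,0,0]},{"offset":[0,0.01,0],"dr":[0,0,0]},{"offset":[0,0.022,0],"dr":[0,0,0]},{"offset":[0,0.025,-0.025],"dr":[0,0,0]},{"offset":[0,0.025,-0.055],"dr":[0,0,0]},{"offset":[-0.005,0.045,-0.06],"dr":[0,0,0]},{"offset":[-0.01,0.075,-0.06],"dr":[0,0,0]},{"offset":[-0.015,0.105,-0.06],"dr":[0,0,0]},{"offset":[-0.02,0.14,-0.06],"dr":[0,0,0]},{"offset":[-0.025,0.175,-0.06],"dr":[0,0,0]},{"offset":[-0.029,0.21,-0.06],"dr":[0,0,0]},{"offset":[-0.029,0.235,-0.06],"dr":[0,0,0]},{"offset":[-0.029,0.24,-0.06],"dr":[0,0,0]},{"offset":[-0.029,0.24,-0.06],"dr":[0,0,0]},{"offset":[-0.029,0.24,-0.06],"dr":[0,0,0]}])

```text
time_s: 8.58
position: [0.4965, -0.1541, 0.1225]
tcp_rot: [[0.993, -0.116, -0.0], [-0.116, -0.993, 0.001], [-0.001, -0.001, -1.0]]
force: [0.4, -0.2, 0.4]
opening: 0.007
grasp_force: 0.0
```

Run:
```python
from rig import bot,viewer
import cv2,numpy as np
from h import *
im=np.zeros((600,800,3),np.uint8)
c=viewer.capture("top"); im[:285,:780]=cv2.resize(c["color"][175:270,160:420],None,fx=3,fy=3,interpolation=cv2.INTER_CUBIC)
c=viewer.capture("side"); im[288:600,:520]=cv2.resize(c["color"][185:263,250:380],None,fx=4,fy=4,interpolation=cv2.INTER_CUBIC)
cv2.imwrite("pics/b4.png",im[:,:,::-1])
s=bot.read_state(); print(s["position"],s["force"])
```

```text
[ 0.49665292 -0.15312301  0.12244468] [ 0.91775807  0.05316322 -0.94869149]
```

View pics/b4.png

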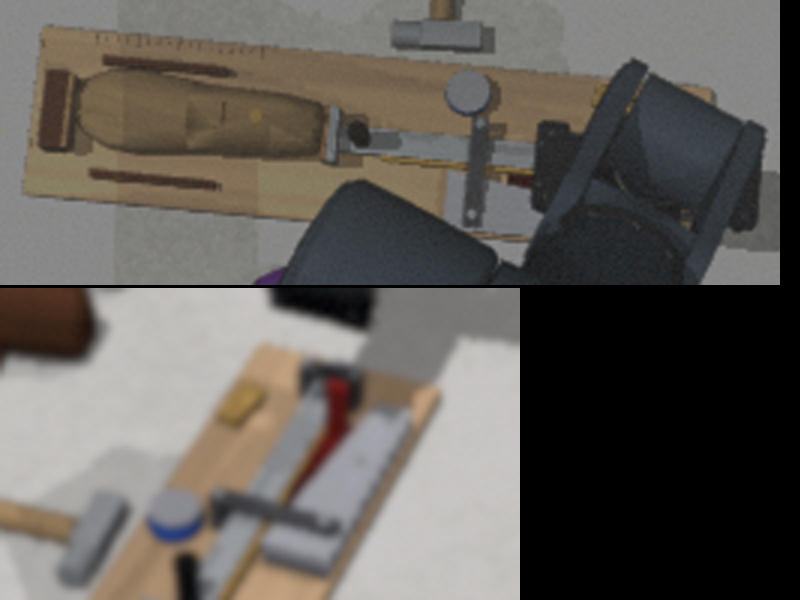

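The pad now nips the heel at top crop (330,135) and the toe sits on the stop at (75,105). The tab top is at side crop (337,382), ahead of the fingers, so I descend.

Emit:
servo_tool(targets=[{"offset":[0,0.002,0.02],"dr":[0,0,0]},{"offset":[0,0.002,0.04],"dr":[0,0,0]},{"offset":[0,0.002,0.057],"dr":[0,0,0]},{"offset":[0,0.002,0.058],"dr":[0,0,0]},{"offset":[0,0.002,0.058],"dr":[0,0,0]}])

```text
time_s: 9.1
position: [0.4962, -0.1549, 0.0638]
tcp_rot: [[0.994, -0.113, -0.002], [-0.113, -0.994, 0.002], [-0.003, -0.001, -1.0]]
force: [0.1, -0.9, 0.6]
opening: 0.001
grasp_force: 0.0
```

Run:
```python
from rig import bot,viewer
import cv2,numpy as np
c=viewer.capture("side"); cv2.imwrite("pics/s5.png",cv2.resize(c["color"][150:270,260:400],None,fx=5,fy=5,interpolation=cv2.INTER_CUBIC)[:,:,::-1])
s=bot.read_state(); print(s["position"],s["force"])
```

```text
[ 0.49688355 -0.15548952  0.06466001] [0.09219522 0.4703291  0.59080256]
```

View pics/s5.png

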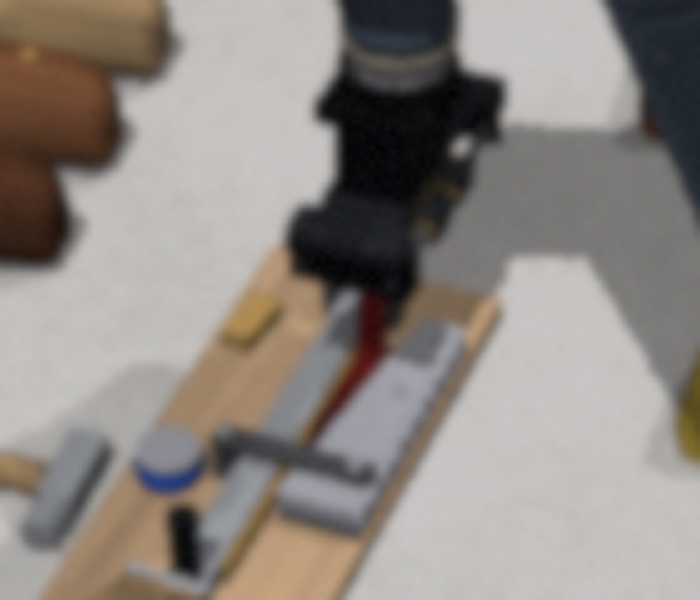

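The fingers stand right behind the red tab at crop (372,320). I push along the ramp direction: tool x +0.14 and y −0.99 per unit.

Emit:
servo_tool(targets=[{"offset":[0,-0.002,0],"dr":[0,0,0]},{"offset":[0,-0.004,0],"dr":[0,0,0]},{"offset":[0.0007,-0.006,0],"dr":[0,0,0]},{"offset":[0.0009,-0.0075,0],"dr":[0,0,0]},{"offset":[0.001,-0.009,0],"dr":[0,0,0]},{"offset":[0.001,-0.0105,0],"dr":[0,0,0]},{"offset":[0.001,-0.012,0],"dr":[0,0,0]}])

```text
time_s: 9.73
position: [0.4991, -0.1447, 0.0647]
tcp_rot: [[0.993, -0.115, 0.0], [-0.115, -0.993, -0.0], [0.0, 0.0, -1.0]]
force: [0.9, 0.2, 0.0]
opening: 0.005
grasp_force: 0.0
```

Emit:
servo_tool(targets=[{"offset":[0.0001,-0.001,0],"dr":[0,0,0]},{"offset":[0.0003,-0.002,0],"dr":[0,0,0]},{"offset":[0.0004,-0.003,0],"dr":[0,0,0]},{"offset":[0.0006,-0.004,0],"dr":[0,0,0]}])

```text
time_s: 10.07
position: [0.5002, -0.1408, 0.0645]
tcp_rot: [[0.993, -0.115, -0.0], [-0.115, -0.993, 0.0], [-0.0, -0.0, -1.0]]
force: [0.3, 0.6, 0.3]
opening: 0.006
grasp_force: 0.0
```

Emit:
servo_tool(targets=[{"offset":[0.0001,-0.001,0],"dr":[0,0,0]},{"offset":[0.0003,-0.002,0],"dr":[0,0,0]},{"offset":[0.0004,-0.003,0],"dr":[0,0,0]},{"offset":[0.0006,-0.004,0],"dr":[0,0,0]}])

```text
time_s: 10.4
position: [0.5012, -0.1369, 0.0645]
tcp_rot: [[0.993, -0.115, -0.0], [-0.115, -0.993, 0.0], [-0.0, -0.0, -1.0]]
force: [0.5, 0.1, -0.3]
opening: 0.008
grasp_force: 0.0
```

Emit:
servo_tool(targets=[{"offset":[0.0001,-0.001,0],"dr":[0,0,0]},{"offset":[0.0003,-0.002,0],"dr":[0,0,0]},{"offset":[0.0004,-0.003,0],"dr":[0,0,0]},{"offset":[0.0006,-0.004,0],"dr":[0,0,0]}])

```text
time_s: 10.73
position: [0.5022, -0.1337, 0.0646]
tcp_rot: [[0.994, -0.113, -0.0], [-0.113, -0.994, -0.001], [-0.0, 0.001, -1.0]]
force: [-2.4, -4.9, -0.0]
opening: 0.008
grasp_force: 2.9
```

Contact. At least 8 mm of free slide is certain.

Emit:
servo_tool(targets=[{"offset":[0.0001,-0.001,0],"dr":[0,0,0]},{"offset":[0.0003,-0.002,0],"dr":[0,0,0]},{"offset":[0.0004,-0.003,0],"dr":[0,0,0]},{"offset":[0.0006,-0.004,0],"dr":[0,0,0]},{"offset":[0.0007,-0.005,0],"dr":[0,0,0]},{"offset":[0.0008,-0.006,0],"dr":[0,0,0]},{"offset":[0.001,-0.007,0],"dr":[0,0,0]}])

```text
time_s: 11.32
position: [0.5037, -0.1276, 0.0646]
tcp_rot: [[0.994, -0.114, -0.001], [-0.114, -0.994, -0.002], [-0.0, 0.002, -1.0]]
force: [-2.3, -6.4, -0.4]
opening: 0.005
grasp_force: 2.9
```

Emit:
servo_tool(targets=[{"offset":[0.0001,-0.0008,0],"dr":[0,0,0]},{"offset":[0.0002,-0.0016,0],"dr":[0,0,0]}])

```text
time_s: 11.48
position: [0.5041, -0.126, 0.0646]
tcp_rot: [[0.994, -0.113, -0.001], [-0.113, -0.994, -0.002], [-0.0, 0.002, -1.0]]
force: [-3.0, -5.9, -0.1]
opening: 0.004
grasp_force: 2.9
```

Emit:
servo_tool(targets=[{"offset":[0.0001,-0.0008,0],"dr":[0,0,0]},{"offset":[0.0002,-0.0016,0],"dr":[0,0,0]}])

```text
time_s: 11.65
position: [0.5046, -0.1244, 0.0646]
tcp_rot: [[0.994, -0.113, -0.001], [-0.113, -0.994, -0.002], [-0.0, 0.002, -1.0]]
force: [-2.4, -5.6, -0.0]
opening: 0.003
grasp_force: 2.9
```

The arm itself is compliant (about 3 N per commanded mm), so 2–3 mm per call is safe.

Emit:
servo_tool(targets=[{"offset":[0.0001,-0.0008,0],"dr":[0,0,0]},{"offset":[0.0002,-0.0016,0],"dr":[0,0,0]},{"offset":[0.0003,-0.0024,0],"dr":[0,0,0]}])

```text
time_s: 11.9
position: [0.5052, -0.1221, 0.0646]
tcp_rot: [[0.994, -0.114, -0.0], [-0.114, -0.994, -0.002], [-0.0, 0.002, -1.0]]
force: [-2.7, -5.0, 0.5]
opening: 0.004
grasp_force: 2.9
```

Emit:
servo_tool(targets=[{"offset":[0.0001,-0.0008,0],"dr":[0,0,0]},{"offset":[0.0002,-0.0016,0],"dr":[0,0,0]}])

```text
time_s: 12.07
position: [0.5056, -0.1205, 0.0646]
tcp_rot: [[0.994, -0.114, -0.0], [-0.114, -0.994, -0.002], [-0.0, 0.002, -1.0]]
force: [-3.1, -5.4, 0.4]
opening: 0.001
grasp_force: 2.9
```

Emit:
servo_tool(targets=[{"offset":[0.0001,-0.0008,0],"dr":[0,0,0]},{"offset":[0.0002,-0.0016,0],"dr":[0,0,0]}])

```text
time_s: 12.23
position: [0.506, -0.119, 0.0646]
tcp_rot: [[0.994, -0.114, -0.0], [-0.114, -0.994, -0.002], [-0.0, 0.002, -1.0]]
force: [-2.6, -5.7, 0.3]
opening: 0.004
grasp_force: 2.9
```

Emit:
servo_tool(targets=[{"offset":[0.0001,-0.0008,0],"dr":[0,0,0]},{"offset":[0.0002,-0.0016,0],"dr":[0,0,0]},{"offset":[0.0003,-0.0024,0],"dr":[0,0,0]}])

```text
time_s: 12.48
position: [0.5065, -0.117, 0.0647]
tcp_rot: [[0.994, -0.113, -0.0], [-0.113, -0.994, -0.003], [-0.0, 0.003, -1.0]]
force: [-3.2, -8.0, -0.3]
opening: 0.002
grasp_force: 4.2
```

Emit:
servo_tool(targets=[{"offset":[0.0001,-0.0008,0],"dr":[0,0,0]},{"offset":[0.0002,-0.0016,0],"dr":[0,0,0]}])

```text
time_s: 12.65
position: [0.5066, -0.1162, 0.0647]
tcp_rot: [[0.994, -0.112, -0.001], [-0.112, -0.994, -0.004], [-0.001, 0.004, -1.0]]
force: [-4.0, -11.7, 1.2]
opening: 0.011
grasp_force: 6.0
```

The jam has begun (about 12 N); I take it to about 16 N.

Emit:
servo_tool(targets=[{"offset":[0.0001,-0.0006,0],"dr":[0,0,0]},{"offset":[0.0001,-0.001,0],"dr":[0,0,0]},{"offset":[0.0001,-0.001,0],"dr":[0,0,0]}])

```text
time_s: 12.9
position: [0.5067, -0.1159, 0.0647]
tcp_rot: [[0.994, -0.112, -0.001], [-0.112, -0.994, -0.005], [-0.001, 0.005, -1.0]]
force: [-5.4, -12.2, 0.3]
opening: 0.002
grasp_force: 6.3
```

Emit:
servo_tool(targets=[{"offset":[0.0001,-0.0006,0],"dr":[0,0,0]},{"offset":[0.0001,-0.0012,0],"dr":[0,0,0]},{"offset":[0.0001,-0.0012,0],"dr":[0,0,0]}])

```text
time_s: 13.15
position: [0.5069, -0.1153, 0.0648]
tcp_rot: [[0.994, -0.111, -0.001], [-0.111, -0.994, -0.006], [-0.001, 0.006, -1.0]]
force: [-6.3, -14.1, -0.2]
opening: 0.008
grasp_force: 7.5
```

Emit:
servo_tool(targets=[{"offset":[0,-0.0004,0],"dr":[0,0,0]},{"offset":[0,-0.0006,0],"dr":[0,0,0]},{"offset":[0,-0.0006,0],"dr":[0,0,0]}])

```text
time_s: 13.4
position: [0.5069, -0.1152, 0.0648]
tcp_rot: [[0.994, -0.111, -0.001], [-0.111, -0.994, -0.006], [-0.001, 0.006, -1.0]]
force: [-6.5, -15.9, 0.3]
opening: 0.007
grasp_force: 8.2
```

Run:
```python
from rig import bot,viewer
from h import *
f=[]
for i in range(3): viewer.capture("side"); f.append(bot.read_state()["force"])
f=np.mean(f,0); print(f,f@X,f@Y)
```

```text
[ -6.26559475 -16.46292625   0.3883501 ] -4.345277885465291 -17.07056467452988
```

About 17 N, so properly jammed. Let go, lift, and check.

Emit:
servo_tool(targets=[{"offset":[0,0.003,0],"dr":[0,0,0]},{"offset":[-0.001,0.009,0],"dr":[0,0,0]},{"offset":[-0.002,0.02,0],"dr":[0,0,0]},{"offset":[-0.002,0.025,-0.02],"dr":[0,0,0]},{"offset":[-0.002,0.025,-0.05],"dr":[0,0,0]},{"offset":[-0.002,0.045,-0.08],"dr":[0,0,0]},{"offset":[-0.002,0.085,-0.11],"dr":[0,0,0]},{"offset":[-0.002,0.125,-0.12],"dr":[0,0,0]},{"offset":[-0.002,0.165,-0.12],"dr":[0,0,0]},{"offset":[-0.002,0.205,-0.12],"dr":[0,0,0]},{"offset":[-0.002,0.23,-0.12],"dr":[0,0,0]},{"offset":[-0.002,0.23,-0.12],"dr":[0,0,0]},{"offset":[-0.002,0.23,-0.12],"dr":[0,0,0]}])

```text
time_s: 14.63
position: [0.4786, -0.341, 0.1843]
tcp_rot: [[0.993, -0.118, 0.0], [-0.118, -0.993, 0.0], [0.0, -0.0, -1.0]]
force: [-0.7, 0.3, 0.2]
opening: 0.004
grasp_force: 0.0
```

Run:
```python
from rig import bot,viewer
import cv2,numpy as np
im=np.zeros((600,800,3),np.uint8)
c=viewer.capture("top"); im[:285,:780]=cv2.resize(c["color"][175:270,160:420],None,fx=3,fy=3,interpolation=cv2.INTER_CUBIC)
c=viewer.capture("side"); im[288:600,:520]=cv2.resize(c["color"][185:263,250:380],None,fx=4,fy=4,interpolation=cv2.INTER_CUBIC)
cv2.imwrite("pics/b6.png",im[:,:,::-1])
s=bot.read_state(); print(s["time_s"],s["position"],s["force"],np.abs(s["qvel"]).max())
```

```text
14.7333 [ 0.4786791  -0.33813484  0.18405463] [ 0.11415839  0.58916384 -0.68240826] 1.3904406471663768
```

View pics/b6.png

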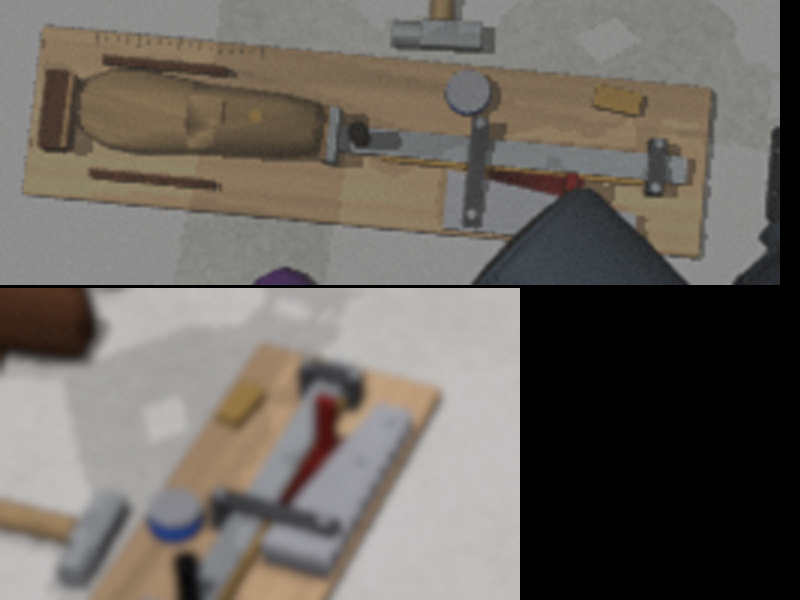

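The toe is on the stop at (75,105) and the pad on the heel at (330,135). The wedge is advanced with its tab at (573,182), the tin and spacer are unmoved, and the arm is clear of everything.

```bash
python3 -c "
from rig import ticket
print(ticket.hand_in())"
```

```text
the job is handed in; nothing more can be done
None
```

I clamped the last as asked and handed the job in at about 15 s: the last was pushed snug against the toe stop at about 15 N, the wedge was jammed at about 17 N, and the final picture showed nothing else in the jig moved and the arm clear.

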